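# Take a long exposure with the microscope's switch units

### The job

Take a long exposure with the microscope's three cordless switch units: first press down the raised end of the rocker so that it tips fully over, then push the round button down until it stays in, and last press the long bar key fully down and keep it there - your program finishes while still holding the bar down. Press them only in that order, and only press: do not lift, tip or shove out of place the units, the bottle, the jar or the two small samples.

Things in the scene. Friction and masses are not known exactly. Their poses are not given: they have to be found in the camera images.
- rocker_unit: loose (not fastened) black box standing on the bench, about 0.7 kg, 92 (x) x 60 (y) x 36 high, any yaw; white paddle 64 (x) x 30 (y) x 10 thick on it, pivot along y, 50 mm above the bench over the box centre. Off: paddle's +x end raised (top edge 63 mm up), marked by 3 fine cross ribs; on: +x end low (46 mm up), -x end raised. origin at the centre of its underside, z up
- rocker (a joint): tilt of the rocker paddle in rad: about 0 = off (+x end raised), 0.56 = tipped fully over, at its stop; no spring, it stays where it is left; friction only, about 3 N at the paddle's end
- rocker_raised_end (a point): on the paddle's top face, 23 mm from the pivot towards the raised (+x) end, in the middle of its width: the place to press; it moves with the paddle, from about 61 mm above the bench down to 48 mm when tipped over onto the stop; its x axis runs along the paddle
- button_unit: loose (not fastened) black box standing on the bench, about 0.7 kg, 64 x 64 x 36 high, carries a white round button of 34 mm diameter in its middle; origin at the centre of its underside, z up
- button (a joint): depth the button is pushed in, m: about 0 = out, 0.008 = fully in, at its stop; it stays where it is left (about 3 N of friction, no spring)
- button_top (a point): centre of the button's flat top, 52 mm above the bench when out, 44 mm when in; moves with it
- bar_unit: loose (not fastened) black box standing on the bench, about 0.7 kg, 60 (x) x 104 (y) x 36 high, carries a white bar key 24 (x) x 84 (y) in its middle; origin at the centre of its underside, z up
- bar (a joint): depth the bar key is pressed, m: 0 = up, 0.008 = fully down, at its stop; a spring lifts it when let go (about 1.5 N at first, 6 N fully down)
- bar_top (a point): centre of the bar key's flat top, 52 mm above the bench when up, 44 mm when down; moves with it; its y axis runs along the bar
- bottle: bystander: white plastic bottle, 52 mm diameter, 110 high, loose; origin under its centre
- jar: bystander: clear jar with white cap, 56 mm diameter, 48 high, loose; origin under its centre
- wood_sample: bystander: loose block of wood 24 x 24 x 20 high, between the units; origin under its centre
- stone_sample: bystander: loose reddish block 26 x 22 x 18 high, between the units; origin under its centre
Not all that is in view belongs to the job. Leave any blue or yellow look-alike of the rocker_unit alone.

How it is judged:
By the outcome, as a careful person would: the job done as asked, in the order asked, and still so for the second after the job is handed in, while the arm keeps its last pose, push and grip.
It also fails if it takes over 46 s, if anything falls off the work surface, if the arm or the gripper's body presses on something with over 40 N, if the wrist force passes 120 N, or if a joint passes its speed limit or range.

### The arm

A 6-joint arm with a two-finger parallel gripper is mounted at the origin on the work surface. World frame = base frame: x ahead of the robot, y to its left, z up, the work surface at z = 0. Lengths are in m, angles in degrees, forces in N, time in s.
With the tool pointing down it reaches from about 0.25 to 0.8 m from the base axis. Payload 8.5 kg.
Tool frame: the origin (TCP) lies at the very end of the fingers, on their centre line; the grasp point (between the pads) lies 19 mm behind it (env.tcp_to_grasp is the distance from the TCP to the grasp point, in m); z points along the fingers, y is the line along which they close (so a half turn about z gives the same grasp; the last joint's range is limited). The gripper opens to 85 mm and grips with 20 to 120 N. Pads are 22 mm wide; open, the fingers measure 114 mm over their backs; the gripper's body (76 mm by 85 mm) begins 54 mm behind the grasp point. The pads swing forward as they close: fully open they stand 13 mm farther back than shut.
Start: joints at [68.067, 13.648, -0.773, 75.585, 0, 90], TCP at [0.196, 0.487, 0.231] pointing down, gripper open.
Joint ranges: [-152.45, 152.45], [-59.26, 108.67], [-65.41, 83.53], [-104.44, 129.93], [-82.83, 76.93], [-180, 180]. Speed limits (degrees/s): [127.2, 127.2, 159.86, 180, 180, 180].

### API

Orientations are given as [roll, pitch, yaw] about the fixed x, y, z axes, in that order (R = Rz(yaw) Ry(pitch) Rx(roll)).
In Python, from station import env gives the robot as it stands. Calls block until the motion is done:
- env.move_to(position, orientation): joint-space move of the TCP to a pose.
- env.move_linear(position, rot=None, speed=0.15, threshold=None): straight line of the TCP; rot=None keeps the orientation; speed is the mean speed in m/s. With threshold (N) it stops when the force on the tool has changed by that much, and returns True; else False.
- env.move_joints(angles): joint-space move.
- env.move_gripper(opening, force=None): finger opening in m; force is the grip in N (None keeps the last); returns when the fingers have stopped.
- env.dwell(seconds).
- env.ik(position, orientation): joint angles nearest the present ones, or None.
- env.grab_frame(name): name is "scene" or "side" or "wrist"; returns a dict with "pixels" (420x560x3 uint8, blue, green, red), "fx", "fy", "cx", "cy" (pixels), "eye" and "orientation" of the camera in the world; the wrist camera has in their place "hand_eye" (4x4, takes a point from camera to tool coordinates, whose origin is the TCP and whose axes are the flange's). Camera axes: x right, y down, z forward; pixel columns grow to the right and rows downward; lengths in m; the calibration is good to about 2 mm. The wrist camera is an equidistant fisheye: a pixel r from the principal point sees the ray r / f radians off the axis. A picture is of the moment at which its call begins: read the wrist's pose just before it. There is no depth.
A pose or a line that the arm cannot do raises env.MotionError and nothing moves.
- env.finish_job(): hands the job in; it is judged then, once.
Readings, each from a call of its own:
- env.current_t(): time.
- env.current_joint_positions(): joint angles.
- env.current_qd(): joint speeds.
- env.current_joint_torque(): joint torques, N m.
- env.current_position(): TCP position.
- env.current_orientation(): TCP orientation.
- env.current_wrist_force(): force on the tool from outside, world axes, zero at the start.
- env.current_ft_torque(): the same for the moment, N m.
- env.current_width(): finger opening in m.
- env.current_gripper_force(): force on a finger pad.
Only numpy, scipy, OpenCV 4.12 (cv2) and the standard library are available. Lean on these libraries where they do the work, as an engineer would, in place of code of your own. Each camera call takes 0.05 s, during which the arm holds its last target. There are 200 camera calls.

## Working session

There is one attempt and no reset: what is moved stays moved. The work goes in short steps, each a Python script; the robot and the scene stay as the last script left them, time stands still between calls to the robot, and variables do not carry over. Pictures are saved under pics/ and viewed, at most 10 in all, crops included, and the job is handed in when it is done.

```bash
mkdir -p pics; ls
python3 - <<'E'
from station import env
import cv2,numpy as np
for n in("scene","side","wrist"):
    f=env.grab_frame(n); cv2.imwrite(f"pics/{n}0.png",f["pixels"])
    print(n,{k:np.round(v,4).tolist() for k,v in f.items() if k!="pixels"})
print(env.current_t(),env.current_orientation())
E
```

```text
pics
scene {'fx': 478.2794, 'fy': 478.2794, 'cx': 279.9999, 'cy': 215.9862, 'eye': [1.173, 0.1871, 0.7338], 'orientation': [-135.5161, 1.0467, 108.7058]}
side {'fx': 380.1405, 'fy': 380.1405, 'cx': 280.2092, 'cy': 212.2002, 'eye': [0.2303, -0.4639, 0.5636], 'orientation': [-130.8947, 1.0423, -38.8486]}
wrist {'fx': 325.1923, 'fy': 325.1923, 'cx': 276.472, 'cy': 212.7032, 'hand_eye': [[-0.0004, -0.9607, -0.2775, 0.0721], [1.0, -0.0008, 0.0011, -0.0008], [-0.0013, -0.2775, 0.9607, -0.1426], [0.0, 0.0, 0.0, 1.0]]}
0.15 [-1.79938246e+02 -1.59174141e-03  1.58068703e+02]
```

View pics/scene0.png

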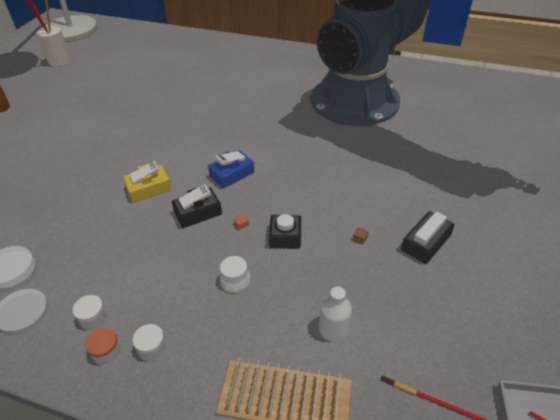

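View pics/side0.png

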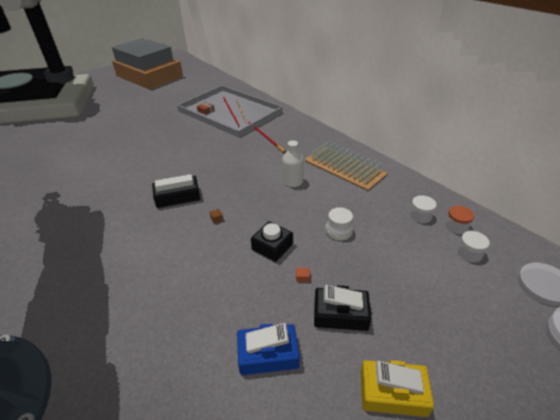

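Rocker look-alikes in the scene view are black (197,206), blue (231,167) and yellow (147,182). The black one is the target. The button is at (286,228) and the bar at (430,234). Next I'll take one close composite crop from both views.

Run:
```python
import cv2,numpy as np
s=cv2.imread("pics/scene0.png");d=cv2.imread("pics/side0.png")
def c(im,x,y,w=66,h=74): return cv2.resize(im[y:y+h,x:x+w],None,fx=4,fy=4,interpolation=cv2.INTER_CUBIC)
a=np.hstack([c(s,165,170),c(s,255,195),c(s,398,198)])
b=np.hstack([c(d,310,268),c(d,240,205),c(d,145,155)])
cv2.imwrite("pics/crop0.png",np.vstack([a,b]))
```

```text
(no output)
```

View pics/crop0.png

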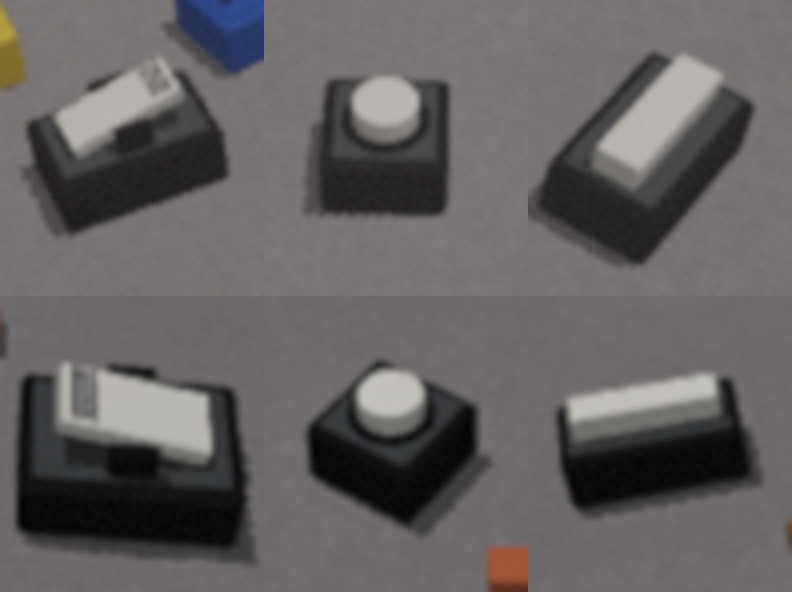

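```bash
cat > h.py <<'E'
import numpy as np
from scipy.spatial.transform import Rotation as R
C={"scene":(478.2794,279.9999,215.9862,[1.173,.1871,.7338],[-135.5161,1.0467,108.7058]),
"side":(380.1405,280.2092,212.2002,[.2303,-.4639,.5636],[-130.8947,1.0423,-38.8486])}
def ray(n,p):
    f,cx,cy,e,o=C[n]; d=R.from_euler('xyz',o,degrees=True).apply([(p[0]-cx)/f,(p[1]-cy)/f,1]); return np.array(e),d/np.linalg.norm(d)
def onz(n,p,z):
    e,d=ray(n,p); return e+d*(z-e[2])/d[2]
def tri(p,q):
    a,b=ray("scene",p),ray("side",q); A=np.zeros((3,3));v=np.zeros(3)
    for e,d in(a,b): M=np.eye(3)-np.outer(d,d);A+=M;v+=M@e
    return np.linalg.solve(A,v)
E
python3 - <<'E'
from h import *
np.set_printoptions(precision=4,suppress=True)
P={"ribs":((203.75,189.25),(331,292),.062),"rHi":((208,189.75),(325,292.5),.063),"rLo":((181.75,203.25),(362.75,300.25),.046),
"btn":((285.75,220.5),(272,230),.052),"bar":((430.75,226),(173.75,180.25),.052)}
for k,(a,b,z) in P.items(): print(k,tri(a,b),onz("scene",a,z),onz("side",b,z))
a=onz("scene",(441.75,214),.052);b=onz("scene",(419.5,238.25),.052);print("bar ends",a,b,np.linalg.norm(a-b))
a=onz("scene",(208,189.75),.063);b=onz("scene",(181.75,203.25),.046);print("paddle",np.linalg.norm(a-b),np.degrees(np.arctan2(*(a-b)[1::-1])))
# bystanders / distractors (base centres), scene pixels
for k,p,z in(("bottle cap",(338,293),.11),("jar cap",(234,266),.048),("wood",(361,235),.01),("stone",(241,222),.01),("blue",(231,159),.05),("yellow",(146,174),.05)):print(k,onz("scene",p,z))
E
```

```text
ribs [ 0.5259 -0.2135  0.0618] [ 0.5261 -0.2134  0.062 ] [ 0.5258 -0.2135  0.062 ]
rHi [ 0.5203 -0.2063  0.0577] [ 0.5258 -0.2036  0.063 ] [ 0.5171 -0.2086  0.063 ]
rLo [ 0.5636 -0.2494  0.0451] [ 0.564  -0.2483  0.046 ] [ 0.5634 -0.2504  0.046 ]
btn [ 0.5494 -0.026   0.0494] [ 0.551  -0.0246  0.052 ] [ 0.5481 -0.0289  0.052 ]
bar [0.4776 0.2487 0.0504] [0.4795 0.2484 0.052 ] [0.4767 0.2468 0.052 ]
bar ends [0.4396 0.2654 0.052 ] [0.5183 0.2318 0.052 ] 0.08555191688415796
paddle 0.06121749171457367 130.57360212490642
bottle cap [0.7295 0.1213 0.11  ]
jar cap [ 0.6858 -0.0798  0.048 ]
wood [0.5051 0.1209 0.01  ]
stone [ 0.5454 -0.1258  0.01  ]
blue [ 0.4024 -0.2048  0.05  ]
yellow [ 0.5075 -0.3642  0.05  ]
```

The two views agree: the ribs triangulate to a height of 62 mm, the bar measures 86 mm long and the paddle 61 mm. The raised (ribbed) end points towards yaw 131°. Now pressing the rocker.

Run:
```python
from station import env
import cv2,numpy as np
np.set_printoptions(precision=4,suppress=True)
env.move_gripper(0.0,20)
u=np.array([np.cos(np.radians(131.5)),np.sin(np.radians(131.5))])
p=np.array([.543,-.227])+.026*u
o=[180,0,-48.5]
env.move_to([*p,.15],o); env.move_linear([*p,.078],speed=.12)
print(env.current_t(),env.current_position(),env.current_wrist_force(),env.current_width())
print(env.move_linear([*p,.044],speed=.015,threshold=15))
print(env.current_t(),env.current_position(),env.current_wrist_force())
env.move_linear([*p,.13],speed=.12)
for n in("scene","side"): cv2.imwrite(f"pics/{n}1.png",env.grab_frame(n)["pixels"])
a=cv2.imread("pics/scene1.png")[160:245,155:255];b=cv2.imread("pics/side1.png")[260:345,295:395]
cv2.imwrite("pics/crop1.png",cv2.resize(np.hstack([a,b]),None,fx=4,fy=4,interpolation=cv2.INTER_CUBIC))
```

```text
5.1917 [ 0.5261 -0.2076  0.0785] [ 0.6238 -0.2485  0.8474] 0.00022836698692397739
True
6.875 [ 0.5253 -0.207   0.0499] [-2.3303  1.884   8.3647]
```

View pics/crop1.png

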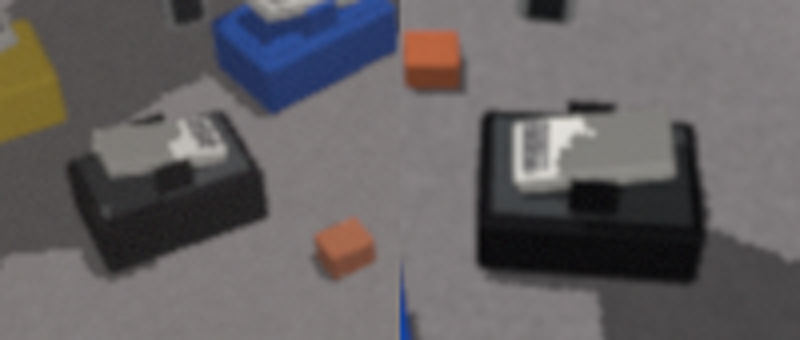

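The crop shows the paddle tipped over: the ribbed end at (530,150) is low, the other end is raised, and the box hasn't moved. Contact was at z 49.9 mm, and about 50.3 mm is expected at the stop. I'll press once more a little harder to be sure, then do the button.

Run:
```python
from station import env
import cv2,numpy as np
np.set_printoptions(precision=4,suppress=True)
def press(p,z0,z1,f):
    env.move_linear([*p,z0],speed=.1)
    h=env.move_linear([*p,z1],speed=.012,threshold=f)
    print(h,env.current_t(),env.current_position(),env.current_wrist_force())
u=np.array([np.cos(np.radians(131.5)),np.sin(np.radians(131.5))])
p=np.array([.543,-.227])+.028*u
press(p,.058,.044,22)
env.move_linear([*p,.13],speed=.12)
b=[.5495,-.0267]
env.move_to([*b,.12],[180,0,-48.5])
press(b,.062,.039,20)
env.move_linear([*b,.12],speed=.12)
env.move_to([.49,.2,.16],[180,0,67])
for n in("scene","side"): cv2.imwrite(f"pics/{n}2.png",env.grab_frame(n)["pixels"])
a=cv2.imread("pics/scene2.png")[150:290,160:330];b=cv2.imread("pics/side2.png")[200:340,230:400]
cv2.imwrite("pics/crop2.png",cv2.resize(np.hstack([a,b]),None,fx=2.35,fy=2.35,interpolation=cv2.INTER_CUBIC))
print(env.current_t())
```

```text
True 9.475 [ 0.5246 -0.2061  0.0495] [-2.5374  1.5203  9.5517]
True 13.1917 [ 0.5495 -0.0267  0.044 ] [-1.9688  0.3835  7.847 ]
17.9667
```

View pics/crop2.png

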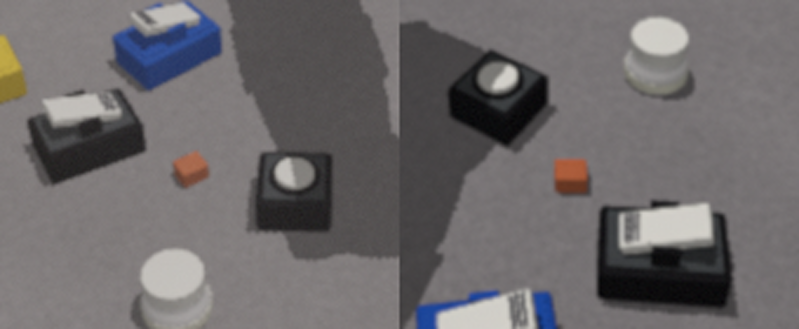

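The button sits flush at (295,172) with contact at 44.0 mm, and the rocker at (85,110) is fully over; neither unit has moved. Now the bar.

Run:
```python
from station import env
import cv2,numpy as np
np.set_printoptions(precision=4,suppress=True)
b=np.array([.478,.2477])
env.move_to([*b,.1],[180,0,67]); env.move_linear([*b,.06],speed=.1)
f0=env.current_wrist_force()[2]
h=env.move_linear([*b,.039],speed=.012,threshold=20)
print(h,env.current_t(),env.current_position(),env.current_wrist_force()-f0)
for i in range(6):
    env.dwell(.3); f=env.current_wrist_force()[2]-f0; p=env.current_position(); print(f,p)
    if f>13: break
    env.move_linear([*b,p[2]-.0007],speed=.01,threshold=20)
env.dwell(.5);print(env.current_t(),env.current_position(),env.current_wrist_force()[2]-f0)
cv2.imwrite("pics/side3.png",env.grab_frame("side")["pixels"][130:270,120:320].repeat(4,0).repeat(4,1))
```

```text
True 20.2 [0.478  0.2477 0.044 ] [-2.5225 -1.5909  7.6129]
8.983728218179024 [0.478  0.2477 0.044 ]
9.930821754542624 [0.4781 0.2478 0.044 ]
10.31069055325886 [0.478  0.2477 0.044 ]
11.581322870247543 [0.478  0.2477 0.044 ]
11.364677551151606 [0.4781 0.2477 0.044 ]
10.706974885985398 [0.4781 0.2477 0.044 ]
24.0 [0.4781 0.2477 0.044 ] 10.415215961756068
```

View pics/side3.png

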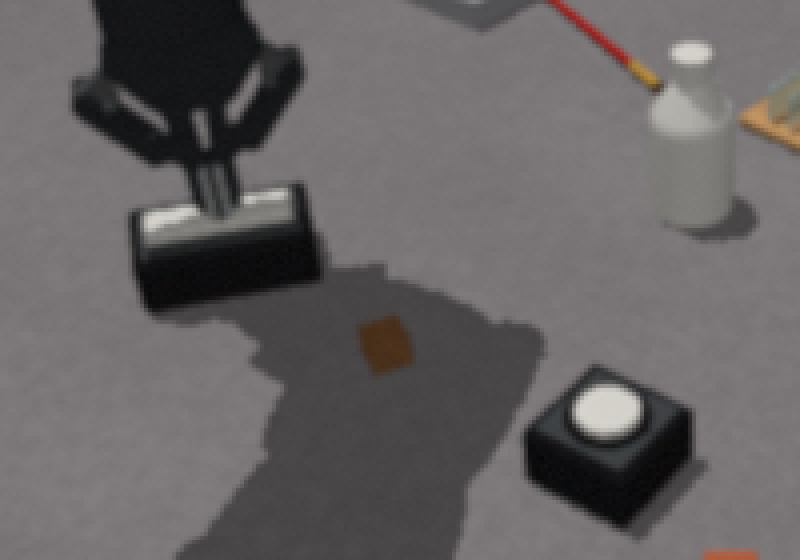

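The bar is held at 44.0 mm, its stop, with about 10 N against the 6 N spring. The bar and button units, the bottle and the wood block are all in place. Handing in.

```bash
python3 -c "
from station import env
print(env.finish_job())"
```

```text
the job is handed in; nothing more can be done
None
```

I tipped the rocker fully over, pushed the button in until it stayed, and handed the job in at about 24 s with the arm still holding the bar fully down; nothing was seen to move out of place.

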